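# Shut off the test rig and uncap its left outlet

### The arm

A 6-joint arm with a two-finger parallel gripper is mounted at the origin on a cart in front of the work surface, level with it; the furniture and walls round the work are solid. World frame = base frame: x ahead of the robot, y to its left, z up, the work surface at z = 0. Lengths are in m, angles in degrees, forces in N, time in s.
With the tool pointing down it reaches from about 0.25 to 0.725 m from the base axis. Payload 9.7 kg.
Tool frame: the origin (TCP) lies midway between the tips of the shut fingers; the grasp point (between the pads) lies 19 mm behind it; z points along the fingers, y is the line along which they close (so a half turn about z gives the same grasp; the last joint's range is limited). The gripper opens to 85 mm and grips with 20 to 120 N. Pads are 22 mm wide; open, the fingers measure 114 mm over their backs; the gripper's body (76 mm by 85 mm) begins 54 mm behind the grasp point. The pads swing forward as they close: fully open they stand 13 mm farther back than shut.
Start: joints at [0, 4.979, 10.078, 95.1, 0, 90], TCP at [0.55, -0, 0.231] pointing down, gripper open.
Joint ranges: [-179.16, 179.16], [-48.56, 103.87], [-65.8, 70.77], [-126.05, 130.52], [-82.76, 87.17], [-180, 180]. Speed limits (degrees/s): [127.2, 127.2, 147.25, 180, 180, 180].

### API

Orientations are given as [roll, pitch, yaw] about the fixed x, y, z axes, in that order (R = Rz(yaw) Ry(pitch) Rx(roll)).
In Python, from workcell import bot gives the robot as it stands.
- The arm moves only by the shell command python3 -m crank 'ROWS' [FORCE]. ROWS is JSON, a list of rows, each an object with "gripper": the finger opening in mm, from 0 to 85.4; "travel": the shift along the tool's x, y, z in mm, a list of three; "twist": the turn, a rotation vector about the tool's x, y, z in rad, a list of three. In form: [{"gripper": gripper, "travel": [tx, ty, tz], "twist": [rx, ry, rz]}, ...]. A call has 1 to 12 rows; each row shifts and turns the commanded pose from where the row before left it, along the tool's axes as they then stand; what a row does not reach is not made up. A row lasts 1/8 s, in which the tool goes at most 62.5 mm and 10.7 degrees, less where a joint would pass 70% of its speed; a pose out of reach is approached as far as the arm can. A call is refused whole if a number of a shift passes 62.5 or a number of a turn 0.188, either way. A call with a gripper value outside its range is refused whole. The fingers move at their own pace and stop on an object; FORCE is the grip in N (left out, the last holds). Time passes only in rows, so rows that do not move let the fingers close. It gives the time, the measured TCP pose, the force, the opening and the grip force at its end, in the units of the state.
- bot.get_obs(): the state, without advancing time (a new reading comes with each control period).
- bot.camera(name): name is "scene" or "side" or "wrist"; returns the picture (420x560x3 uint8, red, green, blue); there is no depth.
- bot.calibration(name): a dict with "vfov" (degrees; the focal length in pixels is half the picture's height over the tangent of half this angle, whatever the lens; pixels are square), "cx", "cy" (the principal point, pixels), "camera_from_world" (4x4, takes a point from world to camera coordinates). Camera axes: x right, y down, z forward; pixel columns grow to the right and rows downward; lengths in m; the calibration is good to about 2 mm. A picture is of the moment at which its call begins: read the wrist's pose just before it. calibration takes no time and is no camera call; for the wrist camera it gives the pose at the moment of the call.
- bot.job_done(): hands the job in; it is judged then, once.
The state is a dict: "time": time; "q": joint angles; "qd": joint speeds; "joint_efforts": joint torques, N m; "ee_pos": TCP position; "tcp_rot": TCP orientation; "wrist_force": force on the tool from outside, world axes, zero at the start; "torque": the same for the moment, N m; "opening": finger opening in m; "grasp_force": force on a finger pad.
Only numpy, scipy, OpenCV 4.12 (cv2) and the standard library are available. Lean on these libraries where they do the work, as an engineer would, in place of code of your own. Each camera call takes 0.05 s, during which the arm holds its last target. There are 200 camera calls.

### The job

Set the lever of the three-way valve on the little pressure-test rig to the middle, off, so that it points squarely away from the grey pressure bottle, and only then take the black blanking cap off the outlet on the left (seen from the lever's side, facing the bottle). One outlet is threaded right-handed and the other left-handed and nothing shows which, so try the cap both ways until you find the way it gives, about a fifth of a turn. Finish holding the cap still in the gripper, a good 5 cm above its outlet, with the lever still off and the other cap left on.

Things in the scene. Friction and masses are not known exactly. Their poses are not given: they have to be found in the camera images.
- test_rig: fixed: plywood board, 15 mm high, with a three-way lever valve, a grey bottle behind it and two pillar outlets. Origin on the table under the valve's axis; x axis points from valve to bottle, y to the left outlet, z up. Board x -45 to 93, y -143 to 143 mm; outlets at x 0, y +110 and -110 mm. Bottle 54 mm thick along y at x 64, top 71 mm high; only valve and lever are higher than the caps
- valve_axis (a point): point on the valve's vertical turning axis at the height of the lever's grip, 112 mm above the table; axes as the rig's. The valve's hub and nuts below it are within 24 mm of the axis
- valve_lever (a joint): angle of the lever about its vertical axis: 0 = middle, off, pointing to the rig's -x (away from the bottle); +1.57 = pointing to the left outlet (+y), -1.57 = to the right one; stops at both ends, no click in the middle. Starts between 0.6 and 1.35, stays where it is left, takes about 0.22 N m (3.5 N at the grip) to turn
- lever_grip (a point): middle of the lever's black plastic grip, 62 mm from the turning axis, 112 mm above the table; the grip is 46 mm long, 15.5 mm wide and 12 mm high. Its x axis points along the lever to the turning axis. The caps' tops are 19 mm lower than the grip's underside
- cap_a: cap a of two identical black ribbed blanking caps: round, 45 mm across, 28.5 mm high, about 50 g, flat closed top; it sits tight on outlet a. Origin at the centre of its lower edge, z up. It is on the left outlet in some runs and on the right in others. Turned the loosening way by 0.85 to 1.35 rad (best 1.15) it lifts straight off; at about 1.5 rad it meets a stop
- cap_a_mid (a point): centre of cap a, half-way up, 72 mm above the table when seated. Under the cap is a hex nut 37 mm across, top 56 mm above the table. Turned too little, or the wrong way (a stop blocks it at once), the cap is held down by its thread; it need not rise while it turns, and moves up and down by 1 to 2 mm only
- outlet_a (a point): centre of the rim of the threaded neck under cap a, 82 mm above the table, 10 mm above the centre of the seated cap. Coarse three-start thread, right-handed (cap loosens anticlockwise from above) on one outlet and left-handed on the other, which is which not shown. The cap must rise 25 mm to clear the rim
- cap_b: cap b of two identical black ribbed blanking caps: round, 45 mm across, 28.5 mm high, about 50 g, flat closed top; it sits tight on outlet b. Origin at the centre of its lower edge, z up. It is on the left outlet in some runs and on the right in others. Turned the loosening way by 0.85 to 1.35 rad (best 1.15) it lifts straight off; at about 1.5 rad it meets a stop
- cap_b_mid (a point): centre of cap b, half-way up, 72 mm above the table when seated. Under the cap is a hex nut 37 mm across, top 56 mm above the table. Turned too little, or the wrong way (a stop blocks it at once), the cap is held down by its thread; it need not rise while it turns, and moves up and down by 1 to 2 mm only
- outlet_b (a point): centre of the rim of the threaded neck under cap b, 82 mm above the table, 10 mm above the centre of the seated cap. Coarse three-start thread, right-handed (cap loosens anticlockwise from above) on one outlet and left-handed on the other, which is which not shown. The cap must rise 25 mm to clear the rim
There are look-alikes about, which are no part of the job. Leave any pink or purple look-alike of the cap_a alone.

How it is judged:
By the outcome, as a careful person would: the job done as asked, in the order asked, and still so for the second after the job is handed in, while the arm keeps its last pose, push and grip.
It also fails if it takes over 58 s, if anything falls off the work surface, if the arm or the gripper's body presses on something with over 40 N, if the wrist force passes 120 N, or if a joint passes its speed limit or range.

## Working session

There is one attempt and no reset: what is moved stays moved. The work goes in short steps, Python scripts to look and compute and a shell command to move; the robot and the scene stay as the last step left them, time stands still between calls to the robot, and variables do not carry over. Pictures are saved under pics/ and viewed, at most 10 in all, crops included, and the job is handed in when it is done.

```bash
mkdir -p pics; ls; python3 - <<'E'
from workcell import bot
import cv2
o=bot.get_obs(); print({k:o[k] for k in ("time","ee_pos","tcp_rot","opening","wrist_force")})
for n in ("scene","side","wrist"):
    c=bot.calibration(n); print(n,c["vfov"],c["cx"],c["cy"]); print(c["camera_from_world"])
    im=bot.camera(n); cv2.imwrite(f"pics/{n}0.png",im[:,:,::-1])
E
```

```text
pics
{'time': 0.0, 'ee_pos': array([5.49782905e-01, 9.00048276e-07, 2.30583875e-01]), 'tcp_rot': array([-1.79924531e+02, -1.70693273e-03,  8.99994764e+01]), 'opening': 0.08525141753350265, 'wrist_force': array([-0.21569891, -0.27024553, -0.86104217])}
scene 42.84015569448482 277.34119347272946 201.98449348356525
[[-0.64376033 -0.76505875 -0.01605424  0.30063334]
 [-0.55380898  0.48027664 -0.68016907  0.41245303]
 [ 0.52807977 -0.42897488 -0.73287946  1.26733748]
 [ 0.          0.          0.          1.        ]]
side 47.228494235693745 277.6102388889641 212.71101665756504
[[ 0.95128342 -0.3076889  -0.01968243 -0.55817439]
 [-0.18624763 -0.52260186 -0.83198505  0.14121768]
 [ 0.24570649  0.79511939 -0.55444881  1.38269003]
 [ 0.          0.          0.          1.        ]]
wrist 65.67946049666504 279.0858551831779 208.8953034505675
[[ 9.99999080e-01 -5.30073434e-04 -1.24877716e-03 -5.47986215e-01]
 [-1.71233457e-04 -9.62461270e-01  2.71419002e-01 -3.49497276e-02]
 [-1.34577165e-03 -2.71418539e-01 -9.62460475e-01  3.78119511e-01]
 [ 0.00000000e+00  0.00000000e+00  0.00000000e+00  1.00000000e+00]]
```

View pics/scene0.png

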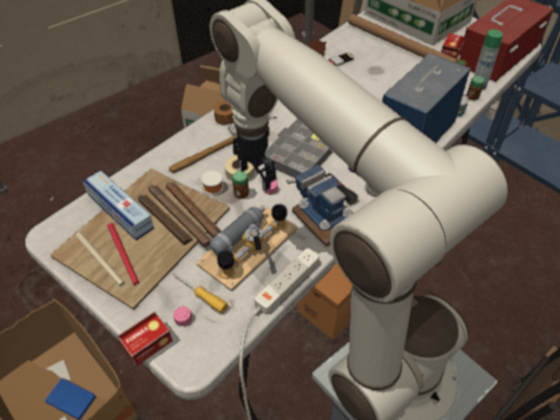

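View pics/side0.png

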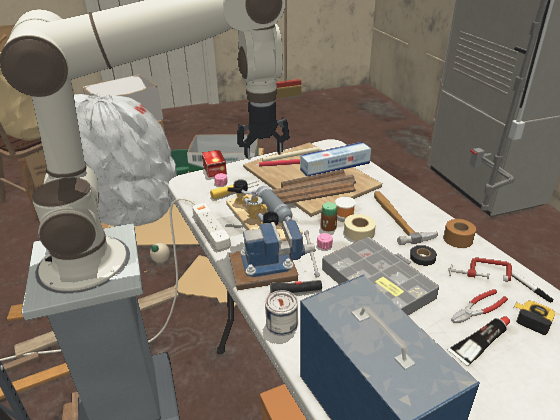

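View pics/wrist0.png

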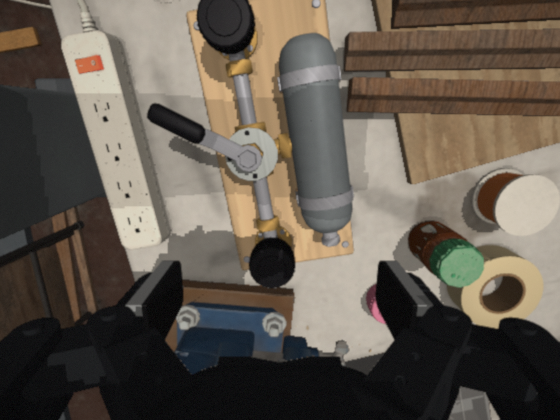

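The wrist view shows the whole rig from above, with world +x to the right and +y up. The caps are at about (226,22) and (272,262), the hub at (249,156), the lever grip runs from (152,112) to (203,135), and the bottle is at (317,130). So the bottle is on the +x side, and the left outlet is the upper one.

```bash
cat > h.py <<'E'
import numpy as np, cv2
from workcell import bot
def ray(c,u,v,z):
    f=210/np.tan(np.radians(c["vfov"]/2)); T=np.array(c["camera_from_world"]); R=T[:3,:3]
    p=-R.T@T[:3,3]; d=R.T@np.array([(u-c["cx"])/f,(v-c["cy"])/f,1])
    return p+d*(z-p[2])/d[2]
def proj(c,P):
    f=210/np.tan(np.radians(c["vfov"]/2)); q=np.array(c["camera_from_world"])@np.append(P,1)
    return np.array([c["cx"]+f*q[0]/q[2],c["cy"]+f*q[1]/q[2]])
def blobs(im,box,thr=45,amin=300):
    x0,y0,x1,y1=box; m=(im[y0:y1,x0:x1].max(2)<thr).astype(np.uint8)
    m=cv2.morphologyEx(m,cv2.MORPH_OPEN,np.ones((3,3),np.uint8))
    cs,_=cv2.findContours(m,cv2.RETR_EXTERNAL,cv2.CHAIN_APPROX_NONE)
    out=[]
    for k in cs:
        if cv2.contourArea(k)<amin: continue
        out.append(cv2.convexHull(k+np.array([[[x0,y0]]])))
    return sorted(out,key=cv2.contourArea,reverse=True)
E
python3 - <<'E'
from h import *
c=bot.calibration("wrist"); im=cv2.imread("pics/wrist0.png")
for name,box,z in(("L",(190,0,262,60),.072),("R",(240,230,305,295),.072),("grip",(140,95,212,145),.112)):
    for k in blobs(im,box)[:1]:
        M=cv2.moments(k);u,v=M["m10"]/M["m00"],M["m01"]/M["m00"]
        print(name,cv2.contourArea(k),(u,v),cv2.minAreaRect(k),ray(c,u,v,z))
print("hubtop",ray(c,248,156,.112), ray(c,248,156,.12))
T=c["camera_from_world"];print(-T[:3,:3].T@T[:3,3])
E
```

```text
L 2373.5 (225.59785127448916, 25.122954848676354) ((225.5, 26.5), (53.0, 55.0), 90.0) [0.50388238 0.14212424 0.072     ]
R 1748.5 (271.56200552854824, 262.418072633686) ((271.0, 263.0), (50.0, 44.0), 90.0) [ 0.54051886 -0.07215195  0.072     ]
grip 1048.5 (175.88793514544588, 123.14719440470513) ((175.6999969482422, 123.10000610351562), (60.373836517333984, 18.335756301879883), 26.56505012512207) [0.46818008 0.06426047 0.112     ]
hubtop [0.52344127 0.03892622 0.112     ] [0.52420976 0.03983947 0.12      ]
[0.54849592 0.0687004  0.37281943]
```

```bash
python3 -m crank '[{"gripper":85,"travel":[35,0,-20],"twist":[0,0,0]},{"gripper":85,"travel":[0,0,0],"twist":[0,0,-0.18]},{"gripper":85,"travel":[0,0,0],"twist":[0,0,0]},{"gripper":85,"travel":[0,0,0],"twist":[0,0,0]}]'
python3 - <<'E'
from h import *
o=bot.get_obs();print(o["q"],o["ee_pos"],o["tcp_rot"])
c=bot.calibration("wrist"); im=bot.camera("wrist")[:,:,::-1].copy(); cv2.imwrite("pics/w1.png",im)
P={}
for n,g in(("L",(.504,.142,.072)),("R",(.5405,-.072,.072)),("grip",(.468,.064,.112))):
    u,v=proj(c,g).astype(int); print(n,u,v)
    b=(max(u-48,0),max(v-48,0),u+48,v+48)
    for k in blobs(im,b)[:2]:
        M=cv2.moments(k);a,d=M["m10"]/M["m00"],M["m01"]/M["m00"]
        print(n,cv2.contourArea(k),(a,d),cv2.minAreaRect(k),ray(c,a,d,g[2]))
E
```

```text
time: 0.65
ee_pos: [0.5499, 0.0348, 0.2509]
tcp_rot: [-180.0, -0.0, 100.1]
wrist_force: [0.2, 0.8, 0.6]
opening: 0.0848
grasp_force: 0.0
[ 3.61850750e+00  5.64871478e+00  1.29908213e+01  9.73846186e+01
 -2.32731450e-03  8.35367878e+01] [0.54986674 0.03476141 0.25086343] [-1.79957496e+02 -2.47285864e-03  1.00081720e+02]
L 251 66
R 255 281
R 1506.5 (254.98860493417413, 281.07556145591326) ((255.0, 281.0), (46.0, 40.0), 90.0) [ 0.54038444 -0.07205848  0.072     ]
grip 192 148
grip 853.5 (192.61628588166374, 148.60925600468659) ((192.42459106445312, 148.60232543945312), (54.19296646118164, 16.99091339111328), 36.38435363769531) [0.46814036 0.06409901 0.112     ]
```

View pics/w1.png

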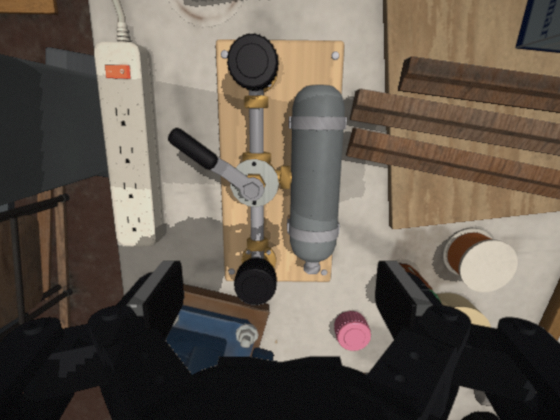

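```bash
python3 - <<'E'
from h import *
c=bot.calibration("wrist"); im=cv2.imread("pics/w1.png")
for t in(45,60,75):
  for k in blobs(im,(210,20,285,100),t)[:1]:
    M=cv2.moments(k);a,d=M["m10"]/M["m00"],M["m01"]/M["m00"]
    print(t,cv2.contourArea(k),(a,d),cv2.minAreaRect(k),ray(c,a,d,.072))
# board edges by wood mask
hsv=cv2.cvtColor(im,cv2.COLOR_BGR2HSV)
m=cv2.inRange(hsv,(8,70,90),(25,255,255))
def ed(rows,side):
    pts=[]
    for r in rows:
        xs=np.where(m[r,195:360])[0]+195
        if len(xs)>5:
            pts.append(ray(c,xs[0] if side else xs[-1],r,.015)[:2])
    p=np.array(pts,np.float32); vx,vy,x0,y0=cv2.fitLine(p,cv2.DIST_HUBER,0,.001,.001).ravel()
    if vy<0: vx,vy=-vx,-vy
    print(len(p),np.degrees(np.arctan2(vy,vx))-90,(x0,y0),np.abs((p-[x0,y0])@[vy,-vx]).mean()); return
ed(range(45,270),True); ed(list(range(45,80))+list(range(255,278)),False)
L=c
print("hub",ray(c,252,187,.115))
E
```

```text
60 2206.5 (252.5661303723846, 61.9224261651182) ((252.5, 62.0), (56.0, 49.0), 90.0) [0.50398769 0.14568935 0.072     ]
75 2238.5 (252.60821979003796, 62.02494229766956) ((252.5, 62.0), (56.0, 49.0), 90.0) [0.50403855 0.14561113 0.072     ]
225 9.567429 (np.float32(0.47798568), np.float32(0.040415403)) 0.0027695792
58 9.516365 (np.float32(0.6084265), np.float32(0.07666687)) 0.00027148187
hub [0.52324063 0.04053172 0.115     ]
```

Consistent: the caps are 220.8 mm apart, the rig yaw is 9.5° from both the caps and the board edges, the axis is at (0.522, 0.037), and the lever is +36° off the middle. Next I move above the lever grip with the tool y axis across it.

```bash
python3 -m crank '[{"gripper":45,"travel":[22,-38,0],"twist":[0,0,0]},{"gripper":45,"travel":[21,-37,0],"twist":[0,0,0]},{"gripper":45,"travel":[0,0,20],"twist":[0,0,-0.185]},{"gripper":45,"travel":[0,0,20],"twist":[0,0,-0.185]},{"gripper":45,"travel":[0,0,20],"twist":[0,0,-0.185]},{"gripper":45,"travel":[0,0,20],"twist":[0,0,-0.185]},{"gripper":45,"travel":[0,0,15],"twist":[0,0,-0.185]},{"gripper":45,"travel":[0,0,0],"twist":[0,0,0]},{"gripper":45,"travel":[0,0,0],"twist":[0,0,0]}]'
python3 - <<'E'
from h import *
c=bot.calibration("wrist"); im=bot.camera("wrist")[:,:,::-1].copy(); cv2.imwrite("pics/w2.png",im)
o=bot.get_obs(); print(o["opening"],o["ee_pos"])
for P in((.4681,.0641,.112),(.5222,.0368,.112),(.504,.1457,.072)): print(proj(c,P))
E
```

```text
time: 1.82
ee_pos: [0.4687, 0.0638, 0.1569]
tcp_rot: [180.0, 0.0, 153.0]
wrist_force: [-0.1, 0.1, -0.6]
opening: 0.0448
grasp_force: 0.0
0.044909775817027556 [0.46882204 0.06380257 0.15708521]
[280.4394137  235.12246644]
[280.72997166 321.25519112]
[402.94757747 209.22675767]
```

View pics/w2.png

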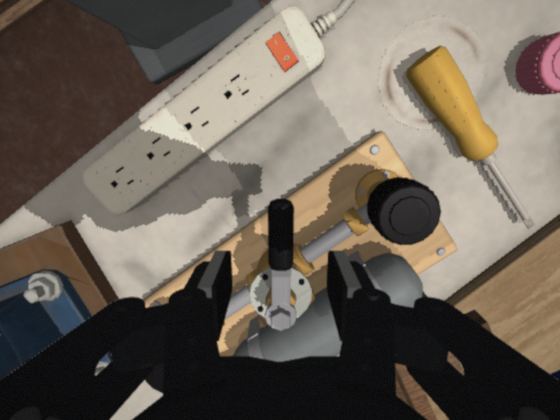

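The lever stands upright in the picture at column 281, centred between the fingers, and its hub nut at (281,318) is where I predicted. I'll go down and grip it.

```bash
python3 -m crank '[{"gripper":45,"travel":[0,0,25],"twist":[0,0,0]},{"gripper":45,"travel":[0,0,25],"twist":[0,0,0]},{"gripper":45,"travel":[0,0,15],"twist":[0,0,0]},{"gripper":45,"travel":[0,0,0],"twist":[0,0,0]},{"gripper":5,"travel":[0,0,0],"twist":[0,0,0]},{"gripper":5,"travel":[0,0,0],"twist":[0,0,0]},{"gripper":5,"travel":[0,0,0],"twist":[0,0,0]},{"gripper":5,"travel":[0,0,0],"twist":[0,0,0]},{"gripper":5,"travel":[0,0,0],"twist":[0,0,0]}]' 40
```

```text
time: 3.0
ee_pos: [0.4691, 0.064, 0.0924]
tcp_rot: [179.9, 0.1, 153.3]
wrist_force: [-1.3, 0.5, 5.9]
opening: 0.0147
grasp_force: 41.4
```

```bash
python3 -m crank '[{"gripper":5,"travel":[-0.33,-6.3,0],"twist":[0,0,-0.106]},{"gripper":5,"travel":[-0.33,-6.3,0],"twist":[0,0,-0.106]},{"gripper":5,"travel":[-0.33,-6.3,0],"twist":[0,0,-0.106]},{"gripper":5,"travel":[-0.33,-6.3,0],"twist":[0,0,-0.106]},{"gripper":5,"travel":[-0.33,-6.3,0],"twist":[0,0,-0.106]},{"gripper":5,"travel":[-0.33,-6.3,0],"twist":[0,0,-0.106]},{"gripper":5,"travel":[0,0,0],"twist":[0,0,0]},{"gripper":5,"travel":[0,0,0],"twist":[0,0,0]}]'
python3 - <<'E'
from h import *
o=bot.get_obs();p=o["ee_pos"]; print(p,o["tcp_rot"],o["q"],np.degrees(np.arctan2(p[1]-.0368,p[0]-.5222))%360)
E
```

```text
time: 4.0
ee_pos: [0.4635, 0.0262, 0.0924]
tcp_rot: [-179.9, 0.1, -170.3]
wrist_force: [-1.6, -4.6, 6.0]
opening: 0.0144
grasp_force: 41.5
[0.46349615 0.02622145 0.09244673] [-1.79890887e+02  8.24817170e-02 -1.70304200e+02] [  3.29887984  -7.33230615 -17.374611    79.86357014  -0.09924347
  -6.39692354] 190.2151801166629
```

```bash
python3 -m crank '[{"gripper":45,"travel":[0,0,0],"twist":[0,0,0]},{"gripper":45,"travel":[0,0,0],"twist":[0,0,0]},{"gripper":45,"travel":[0,0,0],"twist":[0,0,0]},{"gripper":45,"travel":[0,0,-20],"twist":[0,0,0]},{"gripper":45,"travel":[0,0,-40],"twist":[0,0,0]},{"gripper":45,"travel":[0,0,-40],"twist":[0,0,0]},{"gripper":45,"travel":[0,0,0],"twist":[0,0,0]},{"gripper":45,"travel":[0,0,0],"twist":[0,0,0]}]'
python3 - <<'E'
from h import *
c=bot.calibration("wrist"); im=bot.camera("wrist")[:,:,::-1].copy(); cv2.imwrite("pics/w3.png",im)
g=proj(c,(.461,.0265,.112)).astype(int); print(g,proj(c,(.5222,.0368,.115)),proj(c,(.504,.1457,.072)))
for k in blobs(im,(g[0]-40,g[1]-60,g[0]+40,g[1]+50),60)[:2]:
    M=cv2.moments(k);a,d=M["m10"]/M["m00"],M["m01"]/M["m00"]
    vx,vy,_,_=cv2.fitLine(k,2,0,.01,.01).ravel()
    p=ray(c,a,d,.112); print(cv2.contourArea(k),a,d,cv2.minAreaRect(k),p,np.degrees(np.arctan2(p[1]-.0368,p[0]-.5222))%360)
E
```

```text
time: 5.0
ee_pos: [0.4629, 0.0271, 0.1906]
tcp_rot: [180.0, -0.0, -170.2]
wrist_force: [-0.1, -0.6, -0.4]
opening: 0.0453
grasp_force: 0.0
[278 217] [278.2761666  297.15812861] [403.81412042 271.62789353]
1219.0 277.54060705496306 218.35001367240903 ((277.5, 218.0), (60.0, 21.0), 90.0) [0.46197877 0.02598166 0.112     ] 190.18417597769158
```

View pics/w3.png

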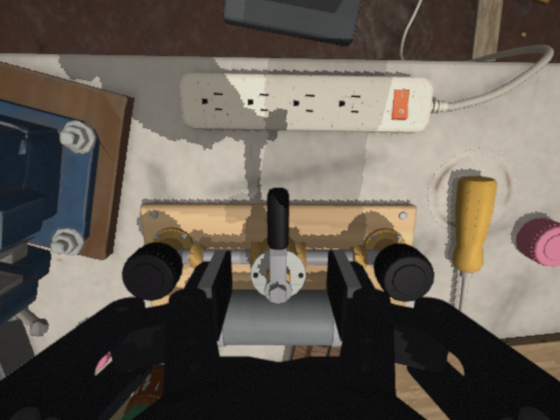

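The lever grip is at column 278, straight above the hub and square to the board: 190.0° against an off direction of 189.5°. The left cap shows at (404,271), as predicted. On to the cap.

```bash
python3 -m crank '[{"gripper":68,"travel":[-20.2,36.6,0],"twist":[0,0,0]},{"gripper":68,"travel":[-20.2,36.6,0],"twist":[0,0,0]},{"gripper":68,"travel":[-20.2,36.6,0],"twist":[0,0,0]},{"gripper":68,"travel":[0,0,35],"twist":[0,0,0]},{"gripper":68,"travel":[0,0,35],"twist":[0,0,0]},{"gripper":68,"travel":[0,0,0],"twist":[0,0,0]},{"gripper":68,"travel":[0,0,0],"twist":[0,0,0]}]' 80
python3 - <<'E'
from h import *
c=bot.calibration("wrist"); im=bot.camera("wrist")[:,:,::-1].copy(); cv2.imwrite("pics/w4.png",im)
u,v=proj(c,(.504,.1457,.08625)); print(u,v)
o=bot.get_obs(); print(o["ee_pos"],o["q"])
E
```

```text
time: 5.92
ee_pos: [0.5042, 0.1455, 0.1221]
tcp_rot: [180.0, 0.0, -170.3]
wrist_force: [0.1, 0.1, 0.2]
opening: 0.0682
grasp_force: 0.0
279.29837426826987 241.69122062444126
[0.50461342 0.14556511 0.1226521 ] [ 1.60922683e+01  7.13676994e-01 -6.36586214e+00  8.28319925e+01
 -1.98959364e-03  6.34979481e+00]
```

View pics/w4.png

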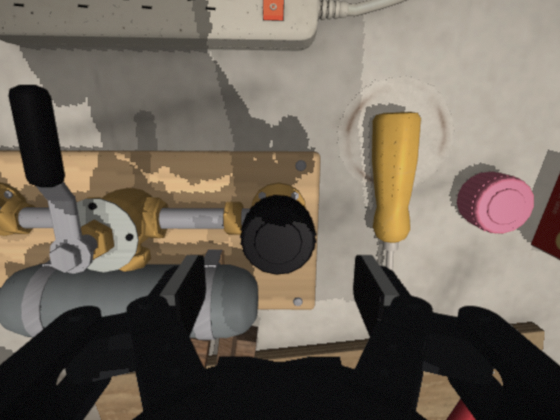

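The cap top is centred at about (278,241) and the prediction was (279,242), so the tool is centred over it. I'll go down and grip.

```bash
python3 -m crank '[{"gripper":68,"travel":[0,0,25],"twist":[0,0,0]},{"gripper":68,"travel":[0,0,25],"twist":[0,0,0]},{"gripper":68,"travel":[0,0,16],"twist":[0,0,0]},{"gripper":68,"travel":[0,0,0],"twist":[0,0,0]},{"gripper":30,"travel":[0,0,0],"twist":[0,0,0]},{"gripper":30,"travel":[0,0,0],"twist":[0,0,0]},{"gripper":30,"travel":[0,0,0],"twist":[0,0,0]},{"gripper":30,"travel":[0,0,0],"twist":[0,0,0]},{"gripper":30,"travel":[0,0,0],"twist":[0,0,0]}]' 80
python3 -c "
from workcell import bot
o=bot.get_obs(); print(o['wrist_force'],o['torque'])"
```

```text
time: 7.1
ee_pos: [0.5049, 0.1457, 0.0571]
tcp_rot: [180.0, 0.1, -170.3]
wrist_force: [-1.7, -1.1, 4.8]
opening: 0.042
grasp_force: 80.8
[-1.68488781 -1.11740371  4.81008586] [-0.14577473  0.25452573  0.00422474]
```

```bash
python3 -m crank '[{"gripper":30,"travel":[0,0,0],"twist":[0,0,-0.05]},{"gripper":30,"travel":[0,0,0],"twist":[0,0,-0.05]},{"gripper":30,"travel":[0,0,0],"twist":[0,0,-0.05]},{"gripper":30,"travel":[0,0,0],"twist":[0,0,0]}]'
python3 -c "
from workcell import bot
o=bot.get_obs(); print(o['tcp_rot'],o['wrist_force'],o['torque'])"
```

```text
time: 7.6
ee_pos: [0.5047, 0.1448, 0.0571]
tcp_rot: [-179.9, 0.1, -161.7]
wrist_force: [-1.6, -5.6, 6.5]
opening: 0.042
grasp_force: 80.6
[-1.79903503e+02  8.30453044e-02 -1.61722792e+02] [-1.6309391  -5.55179797  6.49578113] [-1.09814431  0.46166947 -0.80379003]
```

```bash
python3 -m crank '[{"gripper":30,"travel":[0,0,0],"twist":[0,0,0.05]},{"gripper":30,"travel":[0,0,0],"twist":[0,0,0.05]},{"gripper":30,"travel":[0,0,0],"twist":[0,0,0.05]},{"gripper":30,"travel":[0,0,0],"twist":[0,0,0]}]'
python3 -c "
from workcell import bot
o=bot.get_obs(); print(o['tcp_rot'],o['wrist_force'],o['torque'])"
python3 -m crank '[{"gripper":30,"travel":[0,0,0],"twist":[0,0,0.05]},{"gripper":30,"travel":[0,0,0],"twist":[0,0,0.05]},{"gripper":30,"travel":[0,0,0],"twist":[0,0,0]}]'
python3 -c "
from workcell import bot
o=bot.get_obs(); print(o['tcp_rot'],o['wrist_force'],o['torque'])"
```

```text
time: 8.1
ee_pos: [0.5051, 0.1455, 0.0571]
tcp_rot: [-180.0, 0.2, -170.3]
wrist_force: [-0.7, -3.3, 5.8]
opening: 0.0424
grasp_force: 82.0
[-1.79978986e+02  1.57269047e-01 -1.70276624e+02] [-0.67123772 -3.28359346  5.82804203] [-0.47636351  0.1048007  -0.04664094]
time: 8.48
ee_pos: [0.5054, 0.1456, 0.0571]
tcp_rot: [180.0, 0.2, -176.0]
wrist_force: [1.8, -1.0, 6.2]
opening: 0.0426
grasp_force: 81.9
[ 179.99728929    0.18736661 -175.99519149] [ 1.75017228 -0.98052517  6.22990818] [-0.34951427 -0.16262973 -0.00836731]
```

Anticlockwise meets a steady 0.8 N m and springs back. Clockwise past the start it turns with almost no torque, so I carry on clockwise.

```bash
python3 -m crank '[{"gripper":30,"travel":[0,0,0],"twist":[0,0,0.12]},{"gripper":30,"travel":[0,0,0],"twist":[0,0,0.12]},{"gripper":30,"travel":[0,0,0],"twist":[0,0,0.12]},{"gripper":30,"travel":[0,0,0],"twist":[0,0,0.12]},{"gripper":30,"travel":[0,0,0],"twist":[0,0,0]}]'
python3 -c "
from workcell import bot
o=bot.get_obs(); print(o['tcp_rot'],o['wrist_force'],o['torque'])"
python3 -m crank '[{"gripper":30,"travel":[0,0,0],"twist":[0,0,0.12]},{"gripper":30,"travel":[0,0,0],"twist":[0,0,0.12]},{"gripper":30,"travel":[0,0,0],"twist":[0,0,0.12]},{"gripper":30,"travel":[0,0,0],"twist":[0,0,0.1]},{"gripper":30,"travel":[0,0,0],"twist":[0,0,0]}]'
python3 -c "
from workcell import bot
o=bot.get_obs(); print(o['tcp_rot'],o['wrist_force'],o['torque'])"
```

```text
time: 9.1
ee_pos: [0.5054, 0.1456, 0.0571]
tcp_rot: [179.9, 0.2, 156.4]
wrist_force: [0.9, -1.5, 5.7]
opening: 0.0423
grasp_force: 81.9
[1.79902844e+02 1.69011501e-01 1.56437268e+02] [ 0.89479872 -1.46050811  5.68509036] [-0.35344812 -0.16082667  0.00564873]
time: 9.72
ee_pos: [0.5055, 0.1456, 0.0571]
tcp_rot: [179.8, 0.1, 130.1]
wrist_force: [1.5, -1.1, 4.8]
opening: 0.0423
grasp_force: 81.9
[1.79830237e+02 1.07990881e-01 1.30099928e+02] [ 1.4621133  -1.13728892  4.84318575] [-0.27074998 -0.23528108 -0.05559424]
```

```bash
python3 -m crank '[{"gripper":30,"travel":[0,0,0],"twist":[0,0,0.05]},{"gripper":30,"travel":[0,0,-2],"twist":[0,0,0]},{"gripper":30,"travel":[0,0,-2],"twist":[0,0,0]},{"gripper":30,"travel":[0,0,-2],"twist":[0,0,0]},{"gripper":30,"travel":[0,0,0],"twist":[0,0,0]}]'
```

```text
time: 10.35
ee_pos: [0.5042, 0.1456, 0.0614]
tcp_rot: [180.0, -0.0, 127.3]
wrist_force: [2.1, 1.1, -0.7]
opening: 0.0425
grasp_force: 81.4
```

It lifts with no resistance, so up it goes.

```bash
python3 -m crank '[{"gripper":30,"travel":[0,0,-6],"twist":[0,0,0]},{"gripper":30,"travel":[0,0,-10],"twist":[0,0,0]},{"gripper":30,"travel":[0,0,-12],"twist":[0,0,0]},{"gripper":30,"travel":[0,0,-15],"twist":[0,0,0]},{"gripper":30,"travel":[0,0,-15],"twist":[0,0,0]},{"gripper":30,"travel":[0,0,-15],"twist":[0,0,0]},{"gripper":30,"travel":[0,0,-15],"twist":[0,0,0]},{"gripper":30,"travel":[0,0,-10],"twist":[0,0,0]},{"gripper":30,"travel":[0,0,-5],"twist":[0,0,0]},{"gripper":30,"travel":[0,0,0],"twist":[0,0,0]},{"gripper":30,"travel":[0,0,0],"twist":[0,0,0]},{"gripper":30,"travel":[0,0,0],"twist":[0,0,0]}]'
python3 - <<'E'
from h import *
a=bot.camera("wrist"); b=bot.camera("side")[140:280,160:360]
b=cv2.resize(b,(600,420),interpolation=cv2.INTER_CUBIC)
im=np.zeros((420,800,3),np.uint8); im[:,:400]=cv2.resize(a,(400,420)); im[:,400:]=cv2.resize(b,(400,420))
cv2.imwrite("pics/end.png",im[:,:,::-1])
E
```

```text
time: 11.85
ee_pos: [0.5039, 0.1455, 0.1638]
tcp_rot: [-180.0, -0.0, 127.3]
wrist_force: [-0.9, -0.3, -1.3]
opening: 0.0423
grasp_force: 81.8
```

View pics/end.png

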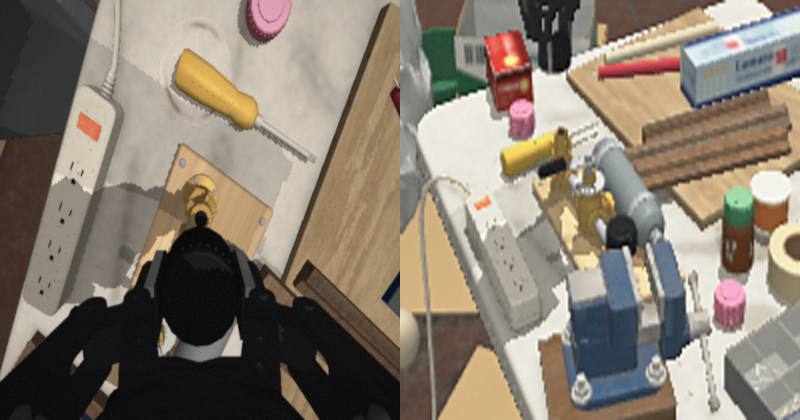

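The cap is held in the gripper at (203,285) on the left, with its outlet bare at (200,200). In the side view on the right, the other cap is still on its outlet at (622,232) and the lever still points away from the bottle. The cap was raised 107 mm.

```bash
python3 -c "
from workcell import bot
print(bot.job_done())"
```

```text
the job is handed in; nothing more can be done
None
```

The job is handed in (no verdict came back): I set the lever to off within about 1°, then took off the left cap, which loosened clockwise; the gripper holds it about 8 cm above its outlet, and the other cap is still on.

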